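# Put the paint bottles back in the rack by colour

### The job

The painting class is over: stand the red, the yellow, the green and the blue paint bottle back in the paint rack, each upright and fully down in the hole whose swatch is its own colour. Set them down rather than drop them, knock no paint bottle over, and leave the white and the black bottle standing where they are in the rack.

Things in the scene. Friction and masses are not known exactly. Their poses are not given: they have to be found in the camera images.
- red_center (a point): Squeeze bottle of red paint, upright: round, all red with a red flip cap and a pale label band; straight sides 40 mm across up to 66 mm above the foot, then a shoulder and a 25 mm cap; 96 mm tall, about 90 g. The point is its centre, 48 mm above its foot; z up its axis. It stands on a grey board 8 mm thick, at least 35 mm clear of its neighbours.
- yellow_center (a point): Squeeze bottle of yellow paint, upright: round, all yellow with a yellow flip cap and a pale label band; straight sides 40 mm across up to 66 mm above the foot, then a shoulder and a 25 mm cap; 96 mm tall, about 90 g. The point is its centre, 48 mm above its foot; z up its axis. It stands on a grey board 8 mm thick, at least 35 mm clear of its neighbours.
- green_center (a point): Squeeze bottle of green paint, upright: round, all green with a green flip cap and a pale label band; straight sides 40 mm across up to 66 mm above the foot, then a shoulder and a 25 mm cap; 96 mm tall, about 90 g. The point is its centre, 48 mm above its foot; z up its axis. It stands on a grey board 8 mm thick, at least 35 mm clear of its neighbours.
- blue_center (a point): Squeeze bottle of blue paint, upright: round, all blue with a blue flip cap and a pale label band; straight sides 40 mm across up to 66 mm above the foot, then a shoulder and a 25 mm cap; 96 mm tall, about 90 g. The point is its centre, 48 mm above its foot; z up its axis. It stands on a grey board 8 mm thick, at least 35 mm clear of its neighbours.
- red_place (a point): The red bottle's hole in the pine rack (block 42 mm tall): round, 54 mm across, 25 mm deep, chamfered 3 mm. The point is the centre of its flat floor, 25 mm below the rack's top. Its swatch, a red dab on a pale 19 x 46 mm card on the rack's top, is centred 40 mm from the hole's axis, on the robot's side; x points from swatch to hole, z up.
- yellow_place (a point): The yellow bottle's hole in the pine rack (block 42 mm tall): round, 54 mm across, 25 mm deep, chamfered 3 mm. The point is the centre of its flat floor, 25 mm below the rack's top. Its swatch, a yellow dab on a pale 19 x 46 mm card on the rack's top, is centred 40 mm from the hole's axis, on the robot's side; x points from swatch to hole, z up.
- green_place (a point): The green bottle's hole in the pine rack (block 42 mm tall): round, 54 mm across, 25 mm deep, chamfered 3 mm. The point is the centre of its flat floor, 25 mm below the rack's top. Its swatch, a green dab on a pale 19 x 46 mm card on the rack's top, is centred 40 mm from the hole's axis, on the robot's side; x points from swatch to hole, z up.
- blue_place (a point): The blue bottle's hole in the pine rack (block 42 mm tall): round, 54 mm across, 25 mm deep, chamfered 3 mm. The point is the centre of its flat floor, 25 mm below the rack's top. Its swatch, a blue dab on a pale 19 x 46 mm card on the rack's top, is centred 40 mm from the hole's axis, on the robot's side; x points from swatch to hole, z up.
- white_center (a point): White paint bottle, same make and size (96 mm tall, 40 mm across), already standing in its hole of the rack. The point is its centre, 48 mm above its foot. The rack is fixed, 215 x 270 mm, two rows of three holes, 95 mm between rows, 85 mm along a row.
- black_center (a point): Black paint bottle, same make and size, already standing in its hole of the rack. The point is its centre, 48 mm above its foot. The other things among the bottles, a wide tub and a square ink bottle, are at most 60 mm tall; mugs and a brush pot (230 mm) stand outside the working area.
Mind the look-alikes: they are no part of the job. Leave any pink look-alike of the part that bears black_center alone.

How it is judged:
At the end, for the whole second after the job is handed in: Red, yellow, green and blue bottle each in the hole of their colour: within 12 mm of its axis, foot on its floor (centre 40 to 55 mm above), tilt below 0.15 rad, released, at rest; white and black bottle upright, at rest, within 20 mm of their start (angle between each of red_center, yellow_center, green_center, blue_center, white_center, black_center's own z axis and vertical below 0.15 rad and linear speed of each of red_bottle, yellow_bottle, green_bottle, blue_bottle, white_bottle, black_bottle below 0.02 m/s and horizontal distance between red_center and red_place below 0.012 m and z of red_center in the frame of red_place between 0.04 and 0.055 m and contact force between each of red_bottle, yellow_bottle, green_bottle, blue_bottle and the fingers below 0.1 N and horizontal distance between yellow_center and yellow_place below 0.012 m and z of yellow_center in the frame of yellow_place between 0.04 and 0.055 m and horizontal distance between green_center and green_place below 0.012 m and z of green_center in the frame of green_place between 0.04 and 0.055 m and horizontal distance between blue_center and blue_place below 0.012 m and z of blue_center in the frame of blue_place between 0.04 and 0.055 m and distance of each of white_center, black_center from where it was at the start of the episode below 0.02 m); the robot touches nothing.
It fails at once if a paint bottle is knocked over (tilted more than 0.7 rad) (angle between any of red_center, yellow_center, green_center, blue_center, white_center, black_center's own z axis and vertical above 0.7 rad).
It fails at once if a bottle is dropped or thrown (faster than 0.8 m/s with no finger on it, as after a fall of more than 30 mm) ((linear speed of red_bottle above 0.8 m/s and contact force between red_bottle and the fingers below 0.05 N) or (linear speed of yellow_bottle above 0.8 m/s and contact force between yellow_bottle and the fingers below 0.05 N) or (linear speed of green_bottle above 0.8 m/s and contact force between green_bottle and the fingers below 0.05 N) or (linear speed of blue_bottle above 0.8 m/s and contact force between blue_bottle and the fingers below 0.05 N)).
It fails at once if the white or the black bottle is lifted or pushed out of its place (more than 20 mm) (distance of any of white_center, black_center from where it was at the start of the episode above 0.02 m).
It also fails if it takes over 122 s, if anything falls off the work surface, if the arm or the gripper's body presses on something with over 40 N, if the wrist force passes 120 N, or if a joint passes its speed limit or range.

### The arm

A 6-joint arm with a two-finger parallel gripper is mounted at the origin on the work surface. World frame = base frame: x ahead of the robot, y to its left, z up, the work surface at z = 0. Lengths are in m, angles in rad, forces in N, time in s.
With the tool pointing down it reaches from about 0.225 to 0.875 m from the base axis. Payload 3.4 kg.
Tool frame: the origin (TCP) lies on the centre line of the jaws, within the pads' length; the fingertips stand 11 mm ahead of it and the grasp point (between the pads) lies 8 mm behind it; z points along the fingers, y is the line along which they close (so a half turn about z gives the same grasp; the last joint's range is limited). The gripper opens to 85 mm and grips with 20 to 120 N. Pads are 22 mm wide; open, the fingers measure 114 mm over their backs; the gripper's body (76 mm by 85 mm) begins 54 mm behind the grasp point. The pads swing forward as they close: fully open they stand 13 mm farther back than shut.
Start: joints at [-1.243, 0.276, 1.505, -0, 1.361, -0.121], TCP at [0.249, -0.518, 0.242] pointing down, gripper open.
Joint ranges: [-2.89, 2.89], [-0.75, 2.08], [0.22, 2.7], [-1.18, 4.32], [0.11, 2.71], [-2.7, 2.7]. Speed limits (rad/s): [2.57, 2.57, 3.14, 3.14, 3.14, 3.14].

### API

Orientations are given as a unit quaternion [w, x, y, z].
In Python, from rig import manip, eyes, job gives the robot as it stands.
- The arm moves only by the tool drive_tool, never from a script. Its argument "rows" is a list of rows, each a list of 3 entries, a list of its own where there are three numbers: the turn, a rotation vector about the world's x, y, z in rad, then the shift along the world's x, y, z in cm, then the finger opening in cm, from 0 to 8.54. A call has 1 to 8 rows; each row shifts and turns the commanded pose from where the row before left it; what a row does not reach is not made up. A row lasts 1/8 s, in which the tool goes at most 62.5 mm and 10.7 degrees, less where a joint would pass 70% of its speed; a pose out of reach is approached as far as the arm can. A call is refused whole if a number of a shift passes 6.25 or a number of a turn 0.188, either way. A call with a gripper value outside its range is refused whole. The fingers move at their own pace and stop on an object; "force" is the grip in N (left out, the last holds). Time passes only in rows, so rows that do not move let the fingers close. It gives the time, the measured TCP pose, the force, the opening and the grip force at its end, in the units of the state.
- manip.get_state(): the state, without advancing time (a new reading comes with each control period).
- eyes.get_image(name): name is "scene" or "side" or "wrist"; returns the picture (400x640x3 uint8, red, green, blue); there is no depth.
- eyes.get_calibration(name): a dict with "camera_matrix" (3x3 intrinsics, pixels), "view" (4x4, takes a point from world to camera coordinates). Camera axes: x right, y up, looking along -z (the intrinsics and any distortion apply to the point x, -y, -z); pixel columns grow to the right and rows downward; lengths in m; the calibration is good to about 2 mm. The wrist camera is an equidistant fisheye: a pixel r from the principal point sees the ray r / f radians off the axis. A picture is of the moment at which its call begins: read the wrist's pose just before it. get_calibration takes no time and is no camera call; for the wrist camera it gives the pose at the moment of the call.
- job.sign_off(): hands the job in; it is judged then, once.
The state is a dict: "clock": time; "qpos": joint angles; "qd": joint speeds; "effort": joint torques, N m; "position": TCP position; "ee_rot": TCP orientation; "contact_force": force on the tool from outside, world axes, zero at the start; "moment": the same for the moment, N m; "width": finger opening in m; "gripper_force": force on a finger pad.
Only numpy, scipy, OpenCV 4.12 (cv2) and the standard library are available. Lean on these libraries where they do the work, as an engineer would, in place of code of your own. Each camera call takes 0.05 s, during which the arm holds its last target. There are 200 camera calls.

## Working session

There is one attempt and no reset: what is moved stays moved. The work goes in short steps, Python scripts to look and compute and a tool call to move; the robot and the scene stay as the last step left them, time stands still between calls to the robot, and variables do not carry over. Pictures are saved under pics/ and viewed, at most 14 in all, crops included, and the job is handed in when it is done.

Besides the shell and the picture viewer there is one more tool, called after "Request:" by a JSON object that holds its "api" and its "payload". drive_tool: Moves the arm, as the interface text tells. Its arguments: {"type":"object","properties":{"rows":{"type":"array"},"force":{"type":"number"}},"required":["rows"]}

```bash
mkdir -p pics; cat > h.py <<'E'
import numpy as np, cv2
from rig import manip, eyes, job
def snap(n,f):
    im=eyes.get_image(n); cv2.imwrite('pics/'+f,im[:,:,::-1]); return im
def ray(n,u,v,cal=None):
    c=cal or eyes.get_calibration(n); K=np.array(c['camera_matrix']);V=np.array(c['view'])
    if n=='wrist':
        x=(u-K[0,2])/K[0,0]; y=(v-K[1,2])/K[1,1]; r=np.hypot(x,y)
        d=np.array([np.sin(r)*x/max(r,1e-9),np.sin(r)*y/max(r,1e-9),np.cos(r)])
    else: d=np.array([(u-K[0,2])/K[0,0],(v-K[1,2])/K[1,1],1])
    d=d*[1,-1,-1]; R=V[:3,:3]; return -R.T@V[:3,3], R.T@d
def atz(n,u,v,z,cal=None):
    o,d=ray(n,u,v,cal); return o+d*(z-o[2])/d[2]
E
python3 - <<'E'
from h import *
for n in('scene','side','wrist'):
    snap(n,n+'0.png'); c=eyes.get_calibration(n); print(n,c.keys(),np.round(np.array(c['camera_matrix']),1).tolist(),np.round(ray(n,320,200),3).tolist())
E
```

```text
scene dict_keys(['camera_matrix', 'view']) [[423.2, 0.0, 317.5], [0.0, 423.2, 198.3], [0.0, 0.0, 1.0]] [[0.99, -0.663, 0.653], [-0.51, 0.634, -0.581]]
side dict_keys(['camera_matrix', 'view']) [[414.6, 0.0, 322.0], [0.0, 414.6, 187.0], [0.0, 0.0, 1.0]] [[0.325, 0.632, 0.781], [0.162, -0.665, -0.73]]
wrist dict_keys(['camera_matrix', 'view']) [[309.7, 0.0, 322.8], [0.0, 309.7, 204.7], [0.0, 0.0, 1.0]] [[0.309, -0.489, 0.375], [-0.229, -0.098, -0.969]]
```

View pics/scene0.png

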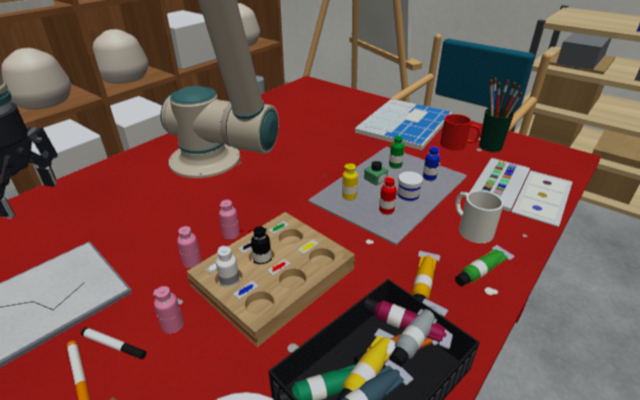

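View pics/side0.png

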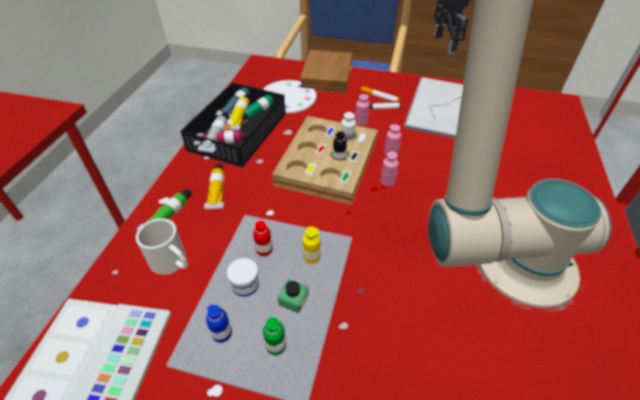

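The scene shows the rack around (270,270) and the board with bottles: yellow (350,182), green (397,153), red (388,196), blue (431,164). I'll crop for accuracy.

```bash
python3 - <<'E'
import cv2
s=cv2.imread('pics/scene0.png'); d=cv2.imread('pics/side0.png')
cv2.imwrite('pics/c1.png',cv2.resize(s[130:340,180:470],None,fx=2.75,fy=2.75,interpolation=3))
cv2.imwrite('pics/c2.png',cv2.resize(d[105:365,180:400],None,fx=2.3,fy=2.3,interpolation=3))
E
```

```text
(no output)
```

View pics/c1.png

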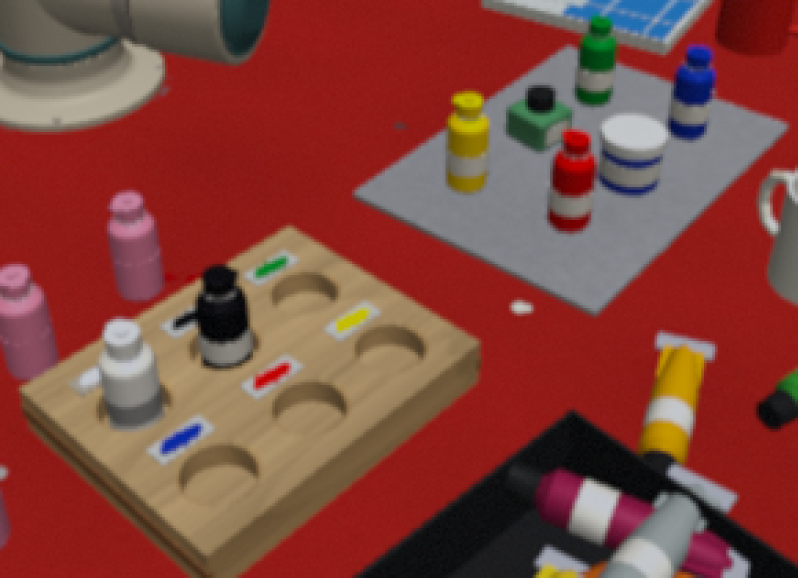

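View pics/c2.png

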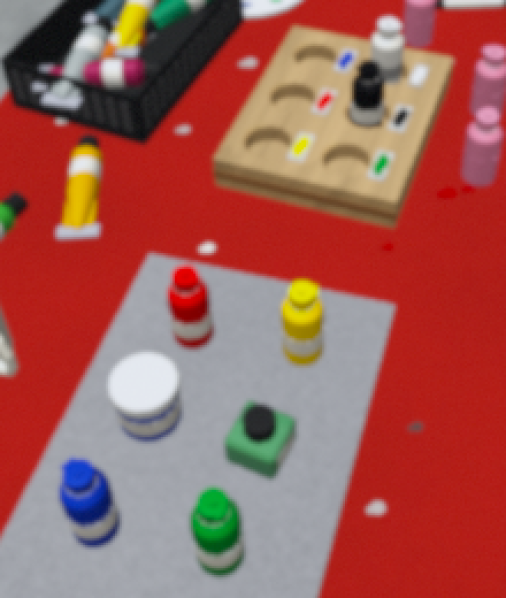

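```bash
python3 - <<'E'
from h import *
def tri(a,b):
    A=[];B=[]
    for n,p in(('scene',a),('side',b)):
        o,d=ray(n,*p); d/=np.linalg.norm(d); P=np.eye(3)-np.outer(d,d); A.append(P);B.append(P@o)
    return np.linalg.lstsq(np.vstack(A),np.hstack(B),rcond=None)[0]
S=lambda p:(180+p[0]/2.75,130+p[1]/2.75)
D=lambda p:(180+p[0]/2.3,105+p[1]/2.3)
for n,z,a,b in[('red',.104,(576,138),(184,276)),('yel',.104,(467,99),(303,289)),('grn',.104,(600,22),(213,498)),('blu',.104,(698,53),(77,468)),
 ('Hg',.042,(305,292),(347,156)),('Hy',.042,(390,347),(269,139)),('Hr',.042,(310,409),(294,95)),('Hb',.042,(219,474),(318,53)),
 ('Sg',.042,(271,267),(381,164)),('Sy',.042,(353,321),(301,147)),('Sr',.042,(272,377),(323,101)),('Sb',.042,(181,439),(345,61)),
 ('capW',.113,(123,328),(388,24)),('capK',.113,(218,274),(368,68)),('tub',.068,(633,132),(144,380)),('ink',.06,(541,95),(259,418)),('p1',.096,(128,200),(487,118)),('p2',.096,(14,273),(492,54))]:
    print(n,atz('scene',*S(a),z).round(3)[:2],atz('side',*D(b),z).round(3)[:2],tri(S(a),D(b)).round(3))
E
```

```text
red [0.587 0.103] [0.581 0.115] [0.583 0.111 0.098]
yel [0.475 0.098] [0.471 0.104] [0.472 0.102 0.101]
grn [0.493 0.306] [0.487 0.316] [0.488 0.314 0.099]
blu [0.6   0.308] [0.597 0.317] [0.598 0.315 0.1  ]
Hg [ 0.489 -0.144] [ 0.485 -0.143] [ 0.486 -0.143  0.041]
Hy [ 0.583 -0.152] [ 0.579 -0.15 ] [ 0.58  -0.151  0.04 ]
Hr [ 0.578 -0.238] [ 0.571 -0.233] [ 0.574 -0.236  0.039]
Hb [ 0.57  -0.321] [ 0.563 -0.322] [ 0.566 -0.321  0.041]
Sg [ 0.446 -0.138] [ 0.445 -0.139] [ 0.445 -0.138  0.043]
Sy [ 0.542 -0.147] [ 0.539 -0.145] [ 0.54  -0.146  0.041]
Sr [ 0.535 -0.231] [ 0.534 -0.231] [ 0.534 -0.231  0.042]
Sb [ 0.527 -0.315] [ 0.526 -0.314] [ 0.526 -0.315  0.041]
capW [ 0.475 -0.311] [ 0.473 -0.306] [ 0.473 -0.309  0.111]
capK [ 0.484 -0.229] [ 0.479 -0.217] [ 0.48  -0.224  0.108]
tub [0.596 0.195] [0.589 0.208] [0.592 0.204 0.061]
ink [0.486 0.21 ] [0.482 0.216] [0.483 0.215 0.057]
p1 [ 0.343 -0.194] [ 0.337 -0.183] [ 0.337 -0.189  0.091]
p2 [ 0.347 -0.31 ] [ 0.345 -0.3  ] [ 0.344 -0.307  0.092]
```

```bash
python3 - <<'E'
from h import *
from scipy.spatial.transform import Rotation as R
s=manip.get_state(); q=s['ee_rot']; print(s['clock'],s['position'],s['qpos'],s['width']); print(R.from_quat([q[1],q[2],q[3],q[0]]).as_matrix().round(3))
E
```

```text
0.15 [ 0.24934542 -0.51769571  0.24163048] [-1.24302262e+00  2.76459639e-01  1.50584806e+00  1.64882212e-05
  1.36071451e+00 -1.20983377e-01] 0.08494086320865889
[[ 0.901  0.434 -0.   ]
 [ 0.434 -0.901  0.001]
 [ 0.    -0.001 -1.   ]]
```

Request:
{"api": "drive_tool", "payload": {"rows": [[[0, 0, 0.16], [1.4, 3.9, 0], 6.5], [[0, 0, 0.16], [1.4, 3.9, 0], 6.5], [[0, 0, 0.16], [1.4, 3.9, 0], 6.5], [[0, 0, 0.16], [1.4, 3.9, 0], 6.5], [[0, 0, 0.16], [1.4, 3.9, 0], 6.5], [[0, 0, 0.16], [1.4, 3.9, 0], 6.5], [[0, 0, 0.16], [1.4, 3.9, 0], 6.5], [[0, 0, 0], [1.4, 3.9, 0], 6.5]], "force": 30}}

```text
clock: 1.15
position: [0.3616, -0.2047, 0.2422]
ee_rot: [0.0, 0.708, 0.707, 0.0]
contact_force: [0.6, -0.2, 0.5]
width: 0.0652
gripper_force: 0.0
```

Request:
{"api": "drive_tool", "payload": {"rows": [[[0, 0, 0], [1.4, 3.9, 0], 6.5], [[0, 0, 0], [1.4, 3.9, 0], 6.5], [[0, 0, 0], [1.4, 3.9, 0], 6.5], [[0, 0, 0], [1.4, 3.9, 0], 6.5], [[0, 0, 0], [1.4, 3.9, 0], 6.5], [[0, 0, 0], [1.4, 3.9, 0], 6.5], [[0, 0, 0], [0, 0, 0], 6.5], [[0, 0, 0], [0, 0, 0], 6.5]]}}

```text
clock: 2.15
position: [0.445, 0.0276, 0.2421]
ee_rot: [-0.0, 0.708, 0.707, -0.001]
contact_force: [-0.1, 0.3, 0.0]
width: 0.0652
gripper_force: 0.0
```

```bash
python3 - <<'E'
from h import *
import json
c=eyes.get_calibration('wrist'); json.dump({k:np.array(v).tolist() for k,v in c.items()},open('w1.json','w'))
im=snap('wrist','w1.png'); 
E
```

```text
(no output)
```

View pics/w1.png

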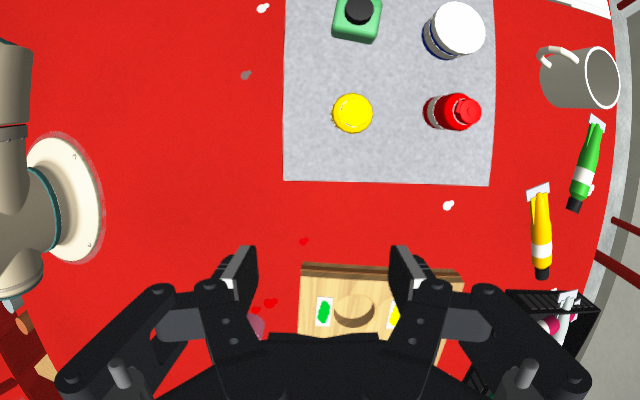

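The wrist view shows yellow's cap at (353,113), red's cap at (467,112), and the green hole at about (355,311).

```bash
python3 - <<'E'
from h import *
import json
c=json.load(open('w1.json'))
for p,z in(((353,113),.104),((467,112),.104),((355,311),.042),((324,312),.042)): print(atz('wrist',*p,z,c).round(4))
E
```

```text
[0.4709 0.1024 0.104 ]
[0.5786 0.1092 0.104 ]
[ 0.4861 -0.1393  0.042 ]
[ 0.446  -0.1402  0.042 ]
```

Request:
{"api": "drive_tool", "payload": {"rows": [[[0, 0, 0], [1.3, 3.7, 0], 6.5], [[0, 0, 0], [1.3, 3.7, 0], 6.5], [[0, 0, 0], [0, 0, -4.0], 6.5], [[0, 0, 0], [0, 0, -4.0], 6.5], [[0, 0, 0], [0, 0, -4.0], 6.5], [[0, 0, 0], [0, 0, -4.0], 6.5], [[0, 0, 0], [0, 0, -3.2], 6.5], [[0, 0, 0], [0, 0, 0], 6.5]]}}

```text
clock: 3.2
position: [0.4694, 0.1005, 0.0485]
ee_rot: [-0.002, 0.709, 0.706, -0.002]
contact_force: [0.3, 1.0, 0.4]
width: 0.0653
gripper_force: 0.0
```

Request:
{"api": "drive_tool", "payload": {"rows": [[[0, 0, 0], [0, 0, 0], 3.5], [[0, 0, 0], [0, 0, 0], 3.5], [[0, 0, 0], [0, 0, 0], 3.5], [[0, 0, 0], [0, 0, 0], 3.5], [[0, 0, 0], [0, 0, 0], 3.5], [[0, 0, 0], [0, 0, 0], 3.5], [[0, 0, 0], [0, 0, 1], 3.5], [[0, 0, 0], [0, 0, 1], 3.5]]}}

```text
clock: 4.2
position: [0.4713, 0.102, 0.071]
ee_rot: [-0.0, 0.708, 0.706, -0.0]
contact_force: [0.6, -0.3, -0.3]
width: 0.0394
gripper_force: 30.5
```

Request:
{"api": "drive_tool", "payload": {"rows": [[[0, 0, 0], [0, 0, 3], 3.5], [[0, 0, 0], [0, 0, 3], 3.5], [[0, 0, 0], [0, 0, 3], 3.5], [[0, 0, 0], [0, 0, 3], 3.5], [[0, 0, 0], [0, 0, 0], 3.5], [[0, 0, 0], [1.0, -2.2, 0], 3.5], [[0, 0, 0], [1.0, -2.2, 0], 3.5], [[0, 0, 0], [1.0, -2.2, 0], 3.5]]}}

```text
clock: 5.2
position: [0.5007, 0.0355, 0.1891]
ee_rot: [-0.001, 0.708, 0.707, -0.001]
contact_force: [-0.0, 0.1, -0.9]
width: 0.0391
gripper_force: 30.5
```

Request:
{"api": "drive_tool", "payload": {"rows": [[[0, 0, 0], [1, -2.5, 0], 3.5], [[0, 0, 0], [1, -2.5, 0], 3.5], [[0, 0, 0], [1.2, -2.8, 0], 3.5], [[0, 0, 0], [1.2, -2.8, 0], 3.5], [[0, 0, 0], [1.2, -2.8, 0], 3.5], [[0, 0, 0], [1.2, -2.6, 0], 3.5], [[0, 0, 0], [1, -2.6, 0], 3.5], [[0, 0, 0], [0, 0, 0], 3.5]]}}

```text
clock: 6.2
position: [0.5802, -0.1523, 0.1897]
ee_rot: [0.0, 0.709, 0.706, -0.0]
contact_force: [-1.1, -0.2, -0.3]
width: 0.0387
gripper_force: 30.5
```

```bash
python3 - <<'E'
from h import *
import json
s=manip.get_state(); print(s['position'],s['gripper_force'],s['width'])
c=eyes.get_calibration('wrist'); json.dump({k:np.array(v).tolist() for k,v in c.items()},open('w2.json','w'))
snap('wrist','w2.png')
E
```

```text
[ 0.58024432 -0.15226451  0.18969383] 30.51310729701072 0.038711565447452585
```

View pics/w2.png

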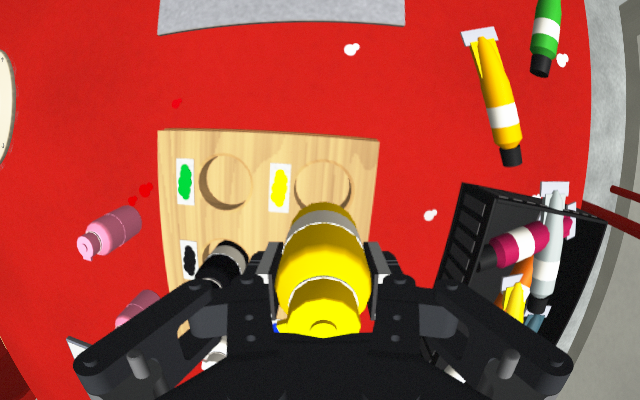

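The bottle hangs straight. Green hole (227,181), yellow hole (323,187), with their swatches at (185,182) and (279,188).

```bash
python3 - <<'E'
from h import *
import json
c=json.load(open('w2.json'))
for p in((323,187),(279,188),(227,181),(185,182)): print(atz('wrist',*p,.042,c).round(4))
E
```

```text
[ 0.5803 -0.1453  0.042 ]
[ 0.5392 -0.1459  0.042 ]
[ 0.489  -0.1385  0.042 ]
[ 0.4441 -0.1384  0.042 ]
```

Request:
{"api": "drive_tool", "payload": {"rows": [[[0, 0, 0], [0, 0.35, -2], 3.5], [[0, 0, 0], [0, 0, -3], 3.5], [[0, 0, 0], [0, 0, -3], 3.5], [[0, 0, 0], [0, 0, -2], 3.5], [[0, 0, 0], [0, 0, -1], 3.5], [[0, 0, 0], [0, 0, -1], 3.5], [[0, 0, 0], [0, 0, -0.5], 3.5], [[0, 0, 0], [0, 0, -0.4], 3.5]]}}

```text
clock: 7.25
position: [0.5798, -0.1466, 0.0616]
ee_rot: [0.0, 0.708, 0.706, 0.0]
contact_force: [0.1, -0.5, -1.5]
width: 0.0391
gripper_force: 30.5
```

Request:
{"api": "drive_tool", "payload": {"rows": [[[0, 0, 0], [0, 0, -0.2], 3.5], [[0, 0, 0], [0, 0, 0], 3.5], [[0, 0, 0], [0, 0, 0], 3.5]]}}

```text
clock: 7.62
position: [0.5798, -0.1467, 0.0609]
ee_rot: [0.001, 0.708, 0.706, 0.0]
contact_force: [-2.0, 0.4, 5.4]
width: 0.0394
gripper_force: 31.1
```

Request:
{"api": "drive_tool", "payload": {"rows": [[[0, 0, 0], [0, 0, 0], 6.3], [[0, 0, 0], [0, 0, 0], 6.3], [[0, 0, 0], [0, 0, 0], 6.3], [[0, 0, 0], [0, 0, 2], 6.3], [[0, 0, 0], [0, 0, 4], 6.3], [[0, 0, 0], [0, 0, 4], 6.3], [[0, 0, 0], [0, 0, 4], 6.3], [[0, 0, 0], [0, 1.0, 2], 6.3]]}}

```text
clock: 8.62
position: [0.5805, -0.1374, 0.2218]
ee_rot: [0.002, 0.708, 0.706, 0.001]
contact_force: [-0.0, 0.0, -0.1]
width: 0.0632
gripper_force: 0.0
```

Request:
{"api": "drive_tool", "payload": {"rows": [[[0, 0, 0], [0, 4, 0], 6.5], [[0, 0, 0], [0, 4, 0], 6.5], [[0, 0, 0], [0, 4, 0], 6.5], [[0, 0, 0], [0, 4, 0], 6.5], [[0, 0, 0], [0, 4, 0], 6.5], [[0, 0, 0], [0, 0, 0], 6.5]]}}

```text
clock: 9.38
position: [0.5792, 0.066, 0.2192]
ee_rot: [-0.0, 0.707, 0.708, 0.0]
contact_force: [-0.1, -0.9, 0.0]
width: 0.0648
gripper_force: 0.0
```

```bash
python3 - <<'E'
from h import *
import json
s=manip.get_state(); print(s['position'])
c=eyes.get_calibration('wrist'); json.dump({k:np.array(v).tolist() for k,v in c.items()},open('w3.json','w'))
snap('wrist','w3.png')
E
```

```text
[0.57917455 0.06601319 0.21916476]
```

View pics/w3.png

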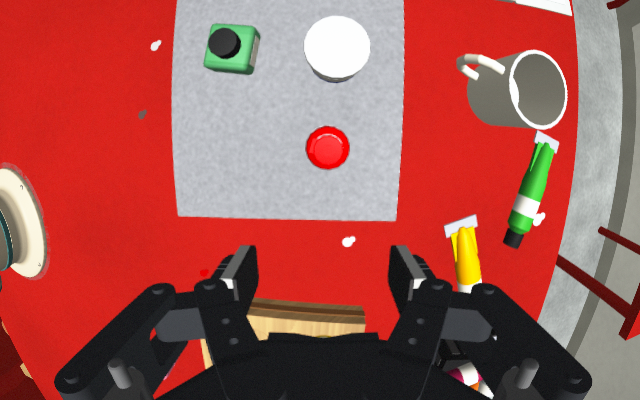

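Red's cap is at (328,150), dead ahead.

```bash
python3 - <<'E'
from h import *
import json
c=json.load(open('w3.json'))
print(atz('wrist',328,150,.104,c).round(4))
E
```

```text
[0.583  0.1105 0.104 ]
```

Request:
{"api": "drive_tool", "payload": {"rows": [[[0, 0, 0], [0.2, 2.2, 0], 6.5], [[0, 0, 0], [0.2, 2.2, 0], 6.5], [[0, 0, 0], [0, 0, -3], 6.5], [[0, 0, 0], [0, 0, -4], 6.5], [[0, 0, 0], [0, 0, -4], 6.5], [[0, 0, 0], [0, 0, -4], 6.5], [[0, 0, 0], [0, 0, -1.9], 6.5], [[0, 0, 0], [0, 0, 0], 6.5]]}}

```text
clock: 10.42
position: [0.5824, 0.1071, 0.0486]
ee_rot: [-0.001, 0.708, 0.706, -0.002]
contact_force: [0.5, -0.4, 0.0]
width: 0.0655
gripper_force: 0.0
```

Request:
{"api": "drive_tool", "payload": {"rows": [[[0, 0, 0], [0, 0, 0], 3.5], [[0, 0, 0], [0, 0, 0], 3.5], [[0, 0, 0], [0, 0, 0], 3.5], [[0, 0, 0], [0, 0, 0], 3.5], [[0, 0, 0], [0, 0, 0], 3.5], [[0, 0, 0], [0, 0, 0], 3.5]]}}

```text
clock: 11.18
position: [0.5845, 0.1074, 0.0516]
ee_rot: [0.001, 0.708, 0.706, 0.001]
contact_force: [0.2, -0.3, 5.4]
width: 0.0395
gripper_force: 30.6
```

Request:
{"api": "drive_tool", "payload": {"rows": [[[0, 0, 0], [0, 0, 1], 3.5], [[0, 0, 0], [0, 0, 2], 3.5], [[0, 0, 0], [0, 0, 3], 3.5], [[0, 0, 0], [0, 0, 3], 3.5], [[0, 0, 0], [0, 0, 3], 3.5], [[0, 0, 0], [0, 0, 2], 3.5], [[0, 0, 0], [0, -1.5, 0], 3.5], [[0, 0, 0], [0, -3.0, 0], 3.5]]}}

```text
clock: 12.18
position: [0.5826, 0.0619, 0.1895]
ee_rot: [-0.0, 0.707, 0.707, -0.001]
contact_force: [0.5, -1.3, -0.6]
width: 0.0393
gripper_force: 30.5
```

Request:
{"api": "drive_tool", "payload": {"rows": [[[0, 0, 0], [0, -4, 0], 3.5], [[0, 0, 0], [0, -4, 0], 3.5], [[0, 0, 0], [0, -4, 0], 3.5], [[0, 0, 0], [0, -4, 0], 3.5], [[0, 0, 0], [0, -4, 0], 3.5], [[0, 0, 0], [0, -4, 0], 3.5], [[0, 0, 0], [0, -3, 0], 3.5], [[0, 0, 0], [0, -2, 0], 3.5]]}}

```text
clock: 13.18
position: [0.5821, -0.2295, 0.1888]
ee_rot: [-0.001, 0.708, 0.706, -0.001]
contact_force: [-1.7, 0.7, -0.8]
width: 0.0394
gripper_force: 30.5
```

Request:
{"api": "drive_tool", "payload": {"rows": [[[0, 0, 0], [-0.5, -1, 0], 3.5], [[0, 0, 0], [0, 0, 0], 3.5]]}}

```text
clock: 13.42
position: [0.5777, -0.2375, 0.1899]
ee_rot: [-0.001, 0.708, 0.706, -0.0]
contact_force: [0.8, 0.1, -0.6]
width: 0.0393
gripper_force: 30.5
```

Request:
{"api": "drive_tool", "payload": {"rows": [[[0, 0, 0], [-0.35, 0.1, -2], 3.5], [[0, 0, 0], [0, 0, -3], 3.5], [[0, 0, 0], [0, 0, -3], 3.5], [[0, 0, 0], [0, 0, -2], 3.5], [[0, 0, 0], [0, 0, -1], 3.5], [[0, 0, 0], [0, 0, -1], 3.5], [[0, 0, 0], [0, 0, -0.5], 3.5], [[0, 0, 0], [0, 0, -0.4], 3.5]]}}

```text
clock: 14.42
position: [0.5754, -0.2367, 0.0616]
ee_rot: [0.001, 0.708, 0.706, 0.0]
contact_force: [-0.3, 0.1, -0.5]
width: 0.0393
gripper_force: 30.5
```

Request:
{"api": "drive_tool", "payload": {"rows": [[[0, 0, 0], [0, 0, -0.2], 3.5], [[0, 0, 0], [0, 0, 0], 3.5], [[0, 0, 0], [0, 0, 0], 3.5]]}}

```text
clock: 14.8
position: [0.5752, -0.2368, 0.0606]
ee_rot: [0.001, 0.708, 0.706, 0.0]
contact_force: [-1.9, -0.7, 6.2]
width: 0.0389
gripper_force: 31.0
```

Request:
{"api": "drive_tool", "payload": {"rows": [[[0, 0, 0], [0, 0, 0], 6.3], [[0, 0, 0], [0, 0, 0], 6.3], [[0, 0, 0], [0, 0, 0], 6.3], [[0, 0, 0], [0, 0, 2], 6.3], [[0, 0, 0], [0, 0, 4], 6.3], [[0, 0, 0], [0, 0, 4], 6.3], [[0, 0, 0], [0, 0, 4], 6.3], [[0, 0, 0], [0, 1.0, 2], 6.3]]}}

```text
clock: 15.8
position: [0.5759, -0.2275, 0.2219]
ee_rot: [0.002, 0.708, 0.706, 0.0]
contact_force: [-0.3, 0.2, -0.2]
width: 0.0628
gripper_force: 0.0
```

Request:
{"api": "drive_tool", "payload": {"rows": [[[0, 0, 0], [-0.5, 3.5, 0], 6.5], [[0, 0, 0], [-0.7, 4, 0], 6.5], [[0, 0, 0], [-0.7, 4, 0], 6.5], [[0, 0, 0], [-0.7, 4, 0], 6.5], [[0, 0, 0], [-0.7, 4, 0], 6.5], [[0, 0, 0], [-0.7, 4, 0], 6.5], [[0, 0, 0], [-0.7, 4, 0], 6.5], [[0, 0, 0], [-0.7, 4, 0], 6.5]]}}

```text
clock: 16.8
position: [0.5207, 0.0897, 0.2193]
ee_rot: [0.0, 0.708, 0.706, 0.0]
contact_force: [0.7, -1.0, 0.8]
width: 0.0651
gripper_force: 0.0
```

Request:
{"api": "drive_tool", "payload": {"rows": [[[0, 0, 0], [-0.7, 4, 0], 6.5], [[0, 0, 0], [-0.7, 4, 0], 6.5], [[0, 0, 0], [-0.7, 4, 0], 6.5], [[0, 0, 0], [-0.7, 4, 0], 6.5], [[0, 0, 0], [-0.4, 2, 0], 6.5], [[0, 0, 0], [0, 0, 0], 6.5]]}}

```text
clock: 17.55
position: [0.4887, 0.2689, 0.2191]
ee_rot: [0.0, 0.707, 0.707, -0.0]
contact_force: [-0.2, 0.1, 0.6]
width: 0.065
gripper_force: 0.0
```

```bash
python3 - <<'E'
from h import *
import json
s=manip.get_state(); print(s['position'])
c=eyes.get_calibration('wrist'); json.dump({k:np.array(v).tolist() for k,v in c.items()},open('w4.json','w'))
snap('wrist','w4.png')
E
```

```text
[0.48874705 0.26892902 0.21912504]
```

View pics/w4.png

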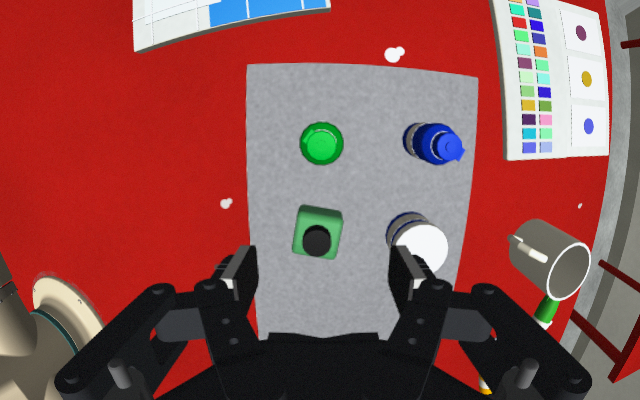

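Green's cap is at (320,144), blue's cap at about (448,146).

```bash
python3 - <<'E'
from h import *
import json
c=json.load(open('w4.json'))
print(atz('wrist',320,144,.104,c).round(4),atz('wrist',448,146,.104,c).round(4))
E
```

```text
[0.4863 0.318  0.104 ] [0.5941 0.3192 0.104 ]
```

Request:
{"api": "drive_tool", "payload": {"rows": [[[0, 0, 0], [-0.1, 2.5, 0], 6.5], [[0, 0, 0], [-0.1, 2.4, 0], 6.5], [[0, 0, 0], [0, 0, -3], 6.5], [[0, 0, 0], [0, 0, -4], 6.5], [[0, 0, 0], [0, 0, -4], 6.5], [[0, 0, 0], [0, 0, -4], 6.5], [[0, 0, 0], [0, 0, -1.9], 6.5], [[0, 0, 0], [0, 0, 0], 6.5]]}}

```text
clock: 18.6
position: [0.4865, 0.3152, 0.0488]
ee_rot: [-0.0, 0.708, 0.706, -0.002]
contact_force: [-0.7, -0.4, -0.6]
width: 0.0647
gripper_force: 0.0
```

Request:
{"api": "drive_tool", "payload": {"rows": [[[0, 0, 0], [0, 0, 0], 3.5], [[0, 0, 0], [0, 0, 0], 3.5], [[0, 0, 0], [0, 0, 0], 3.5], [[0, 0, 0], [0, 0, 0], 3.5], [[0, 0, 0], [0, 0, 0], 3.5], [[0, 0, 0], [0, 0, 0], 3.5]]}}

```text
clock: 19.35
position: [0.4881, 0.3176, 0.0517]
ee_rot: [0.001, 0.708, 0.707, 0.001]
contact_force: [0.2, -1.8, 6.2]
width: 0.0392
gripper_force: 30.7
```

Request:
{"api": "drive_tool", "payload": {"rows": [[[0, 0, 0], [0, 0, 1], 3.5], [[0, 0, 0], [0, 0, 2], 3.5], [[0, 0, 0], [0, 0, 3], 3.5], [[0, 0, 0], [0, 0, 3], 3.5], [[0, 0, 0], [0, 0, 3], 3.5], [[0, 0, 0], [0, 0, 2], 3.5], [[0, 0, 0], [0, -1.5, 0], 3.5], [[0, 0, 0], [0, -3.0, 0], 3.5]]}}

```text
clock: 20.35
position: [0.4862, 0.2717, 0.1895]
ee_rot: [-0.0, 0.707, 0.707, -0.001]
contact_force: [-0.2, -0.1, -1.1]
width: 0.0396
gripper_force: 30.4
```

Request:
{"api": "drive_tool", "payload": {"rows": [[[0, 0, 0], [0, -4, 0], 3.5], [[0, 0, 0], [0, -4, 0], 3.5], [[0, 0, 0], [0, -4, 0], 3.5], [[0, 0, 0], [0, -4, 0], 3.5], [[0, 0, 0], [0, -4, 0], 3.5], [[0, 0, 0], [0, -4, 0], 3.5], [[0, 0, 0], [0, -4, 0], 3.5], [[0, 0, 0], [0, -4, 0], 3.5]]}}

```text
clock: 21.35
position: [0.4852, -0.0492, 0.1891]
ee_rot: [-0.001, 0.708, 0.706, -0.001]
contact_force: [-0.4, 0.3, -1.3]
width: 0.039
gripper_force: 30.4
```

Request:
{"api": "drive_tool", "payload": {"rows": [[[0, 0, 0], [0, -4, 0], 3.5], [[0, 0, 0], [0, -3, 0], 3.5], [[0, 0, 0], [0, -2, 0], 3.5], [[0, 0, 0], [0, 0, 0], 3.5]]}}

```text
clock: 21.85
position: [0.4863, -0.1384, 0.1896]
ee_rot: [-0.001, 0.709, 0.706, -0.0]
contact_force: [-0.5, -0.0, 0.5]
width: 0.0392
gripper_force: 30.4
```

Request:
{"api": "drive_tool", "payload": {"rows": [[[0, 0, 0], [0, -0.2, -2], 3.5], [[0, 0, 0], [0, 0, -3], 3.5], [[0, 0, 0], [0, 0, -3], 3.5], [[0, 0, 0], [0, 0, -2], 3.5], [[0, 0, 0], [0, 0, -1], 3.5], [[0, 0, 0], [0, 0, -1], 3.5], [[0, 0, 0], [0, 0, -0.5], 3.5], [[0, 0, 0], [0, 0, -0.4], 3.5]]}}

```text
clock: 22.85
position: [0.4873, -0.1396, 0.0615]
ee_rot: [0.0, 0.708, 0.706, 0.0]
contact_force: [0.0, -0.8, -0.6]
width: 0.0393
gripper_force: 30.4
```

Request:
{"api": "drive_tool", "payload": {"rows": [[[0, 0, 0], [0, 0, -0.2], 3.5], [[0, 0, 0], [0, 0, 0], 3.5], [[0, 0, 0], [0, 0, 0], 3.5]]}}

```text
clock: 23.22
position: [0.4873, -0.1397, 0.0607]
ee_rot: [0.001, 0.708, 0.706, 0.0]
contact_force: [-2.3, 0.8, 7.7]
width: 0.0396
gripper_force: 31.0
```

Request:
{"api": "drive_tool", "payload": {"rows": [[[0, 0, 0], [0, 0, 0], 6.3], [[0, 0, 0], [0, 0, 0], 6.3], [[0, 0, 0], [0, 0, 0], 6.3], [[0, 0, 0], [0, 0, 2], 6.3], [[0, 0, 0], [0, 0, 4], 6.3], [[0, 0, 0], [0, 0, 4], 6.3], [[0, 0, 0], [0, 0, 4], 6.3], [[0, 0, 0], [0, 1.0, 2], 6.3]]}}

```text
clock: 24.22
position: [0.488, -0.1303, 0.2216]
ee_rot: [0.002, 0.708, 0.706, 0.001]
contact_force: [0.4, -0.5, -0.7]
width: 0.0629
gripper_force: 0.0
```

Request:
{"api": "drive_tool", "payload": {"rows": [[[0, 0, 0], [0.9, 3.5, 0], 6.5], [[0, 0, 0], [0.9, 4, 0], 6.5], [[0, 0, 0], [0.9, 4, 0], 6.5], [[0, 0, 0], [0.9, 4, 0], 6.5], [[0, 0, 0], [0.9, 4, 0], 6.5], [[0, 0, 0], [0.9, 4, 0], 6.5], [[0, 0, 0], [0.9, 4, 0], 6.5], [[0, 0, 0], [0.9, 4, 0], 6.5]]}}

```text
clock: 25.22
position: [0.5591, 0.1868, 0.2191]
ee_rot: [0.0, 0.708, 0.706, -0.0]
contact_force: [0.4, 0.8, -0.2]
width: 0.0646
gripper_force: 0.0
```

Request:
{"api": "drive_tool", "payload": {"rows": [[[0, 0, 0], [1, 4, 0], 6.5], [[0, 0, 0], [1, 4, 0], 6.5], [[0, 0, 0], [1, 3, 0], 6.5], [[0, 0, 0], [0.5, 2, 0], 6.5], [[0, 0, 0], [0, 0, 0], 6.5]]}}

```text
clock: 25.85
position: [0.5939, 0.3162, 0.2187]
ee_rot: [-0.0, 0.707, 0.707, -0.0]
contact_force: [-0.0, 0.8, -0.4]
width: 0.0651
gripper_force: 0.0
```

```bash
python3 - <<'E'
from h import *
s=manip.get_state(); print(s['position'])
im=eyes.get_image('wrist')
c=eyes.get_calibration('wrist')
h=cv2.cvtColor(im,cv2.COLOR_RGB2HSV)
m=cv2.inRange(h,(112,180,60),(128,255,255)); n,l,st,ce=cv2.connectedComponentsWithStats(m)
for i in range(1,n):
    if st[i,4]>150: print(st[i],ce[i],atz('wrist',*ce[i],.09,c).round(4))
E
```

```text
[0.59392024 0.3161691  0.21866688]
[462  39  17  11 163] [469.78527607  44.06748466] [0.726  0.4601 0.09  ]
[469 114  16  11 157] [476.70700637 119.38853503] [0.7331 0.3902 0.09  ]
[ 305  169   42   45 1329] [325.38148984 191.74416855] [0.5956 0.3218 0.09  ]
```

Request:
{"api": "drive_tool", "payload": {"rows": [[[0, 0, 0], [0.2, 0.3, -2], 6.5], [[0, 0, 0], [0, 0, -3], 6.5], [[0, 0, 0], [0, 0, -4], 6.5], [[0, 0, 0], [0, 0, -4], 6.5], [[0, 0, 0], [0, 0, -3], 6.5], [[0, 0, 0], [0, 0, -0.8], 6.5], [[0, 0, 0], [0, 0, 0], 6.5]]}}

```text
clock: 26.78
position: [0.5962, 0.3176, 0.0518]
ee_rot: [0.0, 0.708, 0.706, -0.0]
contact_force: [-0.9, -0.7, 0.7]
width: 0.0648
gripper_force: 0.0
```

Request:
{"api": "drive_tool", "payload": {"rows": [[[0, 0, 0], [0, 0, 0], 3.5], [[0, 0, 0], [0, 0, 0], 3.5], [[0, 0, 0], [0, 0, 0], 3.5], [[0, 0, 0], [0, 0, 0], 3.5], [[0, 0, 0], [0, 0, 0], 3.5], [[0, 0, 0], [0, 0, 0], 3.5]]}}

```text
clock: 27.52
position: [0.5969, 0.3187, 0.0533]
ee_rot: [0.001, 0.708, 0.707, 0.001]
contact_force: [-1.7, -1.8, 6.3]
width: 0.0391
gripper_force: 30.4
```

Request:
{"api": "drive_tool", "payload": {"rows": [[[0, 0, 0], [0, 0, 1], 3.5], [[0, 0, 0], [0, 0, 2], 3.5], [[0, 0, 0], [0, 0, 3], 3.5], [[0, 0, 0], [0, 0, 3], 3.5], [[0, 0, 0], [0, 0, 3], 3.5], [[0, 0, 0], [0, 0, 2], 3.5], [[0, 0, 0], [0, -1.5, 0], 3.5], [[0, 0, 0], [0, -3.0, 0], 3.5]]}}

```text
clock: 28.52
position: [0.5953, 0.2728, 0.1904]
ee_rot: [-0.0, 0.707, 0.707, -0.001]
contact_force: [-0.3, -0.6, -1.4]
width: 0.0389
gripper_force: 30.4
```

Request:
{"api": "drive_tool", "payload": {"rows": [[[0, 0, 0], [0, -4, 0], 3.5], [[0, 0, 0], [0, -4, 0], 3.5], [[0, 0, 0], [0, -4, 0], 3.5], [[0, 0, 0], [0, -4, 0], 3.5], [[0, 0, 0], [0, -4, 0], 3.5], [[0, 0, 0], [0, -4, 0], 3.5], [[0, 0, 0], [0, -4, 0], 3.5], [[0, 0, 0], [0, -4, 0], 3.5]]}}

```text
clock: 29.52
position: [0.5944, -0.0486, 0.1899]
ee_rot: [-0.001, 0.708, 0.706, -0.001]
contact_force: [-0.5, -0.5, -1.1]
width: 0.0396
gripper_force: 30.4
```

Request:
{"api": "drive_tool", "payload": {"rows": [[[0, 0, 0], [0, -4, 0], 3.5], [[0, 0, 0], [-0.6, -4, 0], 3.5], [[0, 0, 0], [-0.6, -4, 0], 3.5], [[0, 0, 0], [-0.6, -4, 0], 3.5], [[0, 0, 0], [-0.6, -4, 0], 3.5], [[0, 0, 0], [-0.6, -4, 0], 3.5], [[0, 0, 0], [0, -3, 0], 3.5], [[0, 0, 0], [0, 0, 0], 3.5]]}}

```text
clock: 30.52
position: [0.5643, -0.3192, 0.1896]
ee_rot: [-0.001, 0.709, 0.705, -0.001]
contact_force: [-0.4, 0.9, -1.2]
width: 0.0391
gripper_force: 30.5
```

Request:
{"api": "drive_tool", "payload": {"rows": [[[0, 0, 0], [0.15, 0, -2], 3.5], [[0, 0, 0], [0, 0, -3], 3.5], [[0, 0, 0], [0, 0, -3], 3.5], [[0, 0, 0], [0, 0, -2], 3.5], [[0, 0, 0], [0, 0, -1], 3.5], [[0, 0, 0], [0, 0, -1], 3.5], [[0, 0, 0], [0, 0, -0.5], 3.5], [[0, 0, 0], [0, 0, -0.3], 3.5]]}}

```text
clock: 31.52
position: [0.5677, -0.3167, 0.0635]
ee_rot: [0.0, 0.708, 0.706, 0.0]
contact_force: [0.1, 0.4, -0.5]
width: 0.039
gripper_force: 30.4
```

Request:
{"api": "drive_tool", "payload": {"rows": [[[0, 0, 0], [0, 0, -0.2], 3.5], [[0, 0, 0], [0, 0, 0], 3.5], [[0, 0, 0], [0, 0, 0], 3.5]]}}

```text
clock: 31.9
position: [0.5677, -0.3168, 0.0623]
ee_rot: [0.001, 0.708, 0.706, 0.0]
contact_force: [-1.8, -0.4, 5.1]
width: 0.0392
gripper_force: 30.9
```

Request:
{"api": "drive_tool", "payload": {"rows": [[[0, 0, 0], [0, 0, 0], 6.3], [[0, 0, 0], [0, 0, 0], 6.3], [[0, 0, 0], [0, 0, 0], 6.3], [[0, 0, 0], [0, 0, 2], 6.3], [[0, 0, 0], [0, 0, 4], 6.3], [[0, 0, 0], [0, 0, 4], 6.3], [[0, 0, 0], [0, 0, 4], 6.3], [[0, 0, 0], [0, -1.0, 4], 6.3]]}}

```text
clock: 32.9
position: [0.5675, -0.326, 0.2425]
ee_rot: [-0.0, 0.708, 0.707, 0.0]
contact_force: [0.0, -0.8, -0.0]
width: 0.0626
gripper_force: 0.0
```

Request:
{"api": "drive_tool", "payload": {"rows": [[[0, 0, 0], [-1, -4, 3], 6.3], [[0, 0, 0], [-1, -4, 3], 6.3], [[0, 0, 0], [-1, -4, 0], 6.3], [[0, 0, 0], [-1, -4, 0], 6.3], [[0, 0, 0], [0, 0, 0], 6.3], [[0, 0, 0], [0, 0, 0], 6.3]]}}

```text
clock: 33.65
position: [0.5275, -0.4861, 0.3008]
ee_rot: [-0.001, 0.708, 0.706, 0.0]
contact_force: [-0.5, -0.2, -0.3]
width: 0.0628
gripper_force: 0.0
```

```bash
python3 - <<'E'
from h import *
s=snap('side','s9.png')[:,:,::-1]; w=snap('wrist','w9.png')[:,:,::-1]
a=cv2.resize(s[95:215,260:390],(433,400),interpolation=3)
cv2.imwrite('pics/f.png',cv2.resize(np.hstack([a,w]),None,fx=.74,fy=.74))
E
```

```text
(no output)
```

View pics/f.png

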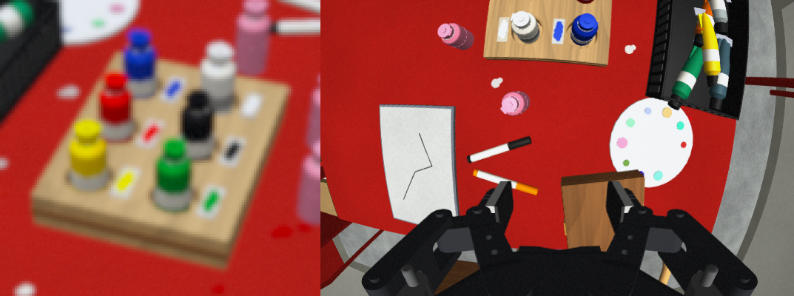

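All four stand upright beside their own swatches. Quick check of cap positions (crop: yellow (88,127), red (115,79), blue (139,36), green (174,147)), against the hole axes.

```bash
python3 - <<'E'
from h import *
for n,p in dict(y=(88,127),r=(115,79),b=(139,36),g=(174,147),w=(219,48),k=(198,97)).items():
    print(n,atz('side',260+p[0]/2.465,95+p[1]/2.465,.113).round(3)[:2])
E
```

```text
y [ 0.577 -0.142]
r [ 0.571 -0.227]
b [ 0.566 -0.312]
g [ 0.485 -0.133]
w [ 0.473 -0.311]
k [ 0.478 -0.218]
```

```bash
python3 -c "
from rig import job; print(job.sign_off())"
```

```text
the job is handed in; nothing more can be done
None
```

The red, yellow, green and blue bottles are standing in their own-colour holes, released. White and black still stand in their places, and the job was handed in at about 34 s; sign-off returned no verdict.

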